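Set the taps of a vacuum filtration manifold for one sample

TASK

The taps of the vacuum filtration manifold were left half open; set them for the next sample by pushing their levers round. Push the lever of the station that carries the funnel until it is fully open (in line with its pipe, pointing out over the header tube), and push the levers of the two capped stations until they are fully shut (square across their pipes). Leave the funnel, the caps and everything else on the bench standing where it is.

Things in the scene. Friction and masses are not known exactly. Their poses are not given: they have to be found in the camera images.
- manifold: Fixed steel filtration manifold, turned by up to 0.25 rad. Origin on the bench under the middle tap; x along the branch pipes away from the robot, y along the row to the left. Header tube (38 mm dia, along y) at x -75 mm, top 69 mm high; branches (14 mm pipes, 50 mm high) at y +120, 0, -120 mm, each with a valve block (top 62 mm) and lever at x 0 and a filter head (60 mm dia) at x +100 mm.
- flask_top (a point): Top of the stopper (180 mm high) of the glass receiver flask, 114 mm dia at its foot, fixed left of the manifold; a white tube arches to it from the header's left end, up to 220 mm high. A vacuum pump (200 x 130 mm, 191 mm high) stands 180 mm further left.
- tap_left (a joint): Angle (rad) of the left tap's lever about its vertical stem: 0 = fully shut (lever square across its branch pipe, pointing along the manifold's +y), 1.571 = fully open (lever in line with the pipe, pointing along the manifold's -x, toward the header); grows anticlockwise from above. Stops at both ends; takes some 3 N at the grip and stays where it is left.
- tap_left_pivot (a point): Point on the stem axis of the left tap, at the mid-height of the lever's grip (92 mm above the bench); its axes are those of the manifold.
- tap_left_grip (a point): Centre of the left lever's grip: a plain steel bar 42 mm long, 14 mm wide and 12 mm high (86 to 98 mm above the bench) that spans 28 to 70 mm from the stem axis, centre at 49 mm. A thin cranked strip and a 20 mm hub join it to the stem lower down. Its y axis points outward along the lever.
- station_left (a point): Centre of the seat in the left station's filter head, 75 mm above the bench; a collar 60 mm across stands 10 mm above it.
- tap_middle (a joint): Angle (rad) of the middle tap's lever about its vertical stem: 0 = fully shut (lever square across its branch pipe, pointing along the manifold's +y), 1.571 = fully open (lever in line with the pipe, pointing along the manifold's -x, toward the header); grows anticlockwise from above. Stops at both ends; takes some 3 N at the grip and stays where it is left.
- tap_middle_pivot (a point): Point on the stem axis of the middle tap, at the mid-height of the lever's grip (92 mm above the bench); its axes are those of the manifold.
- tap_middle_grip (a point): Centre of the middle lever's grip: a plain steel bar 42 mm long, 14 mm wide and 12 mm high (86 to 98 mm above the bench) that spans 28 to 70 mm from the stem axis, centre at 49 mm. A thin cranked strip and a 20 mm hub join it to the stem lower down. Its y axis points outward along the lever.
- station_middle (a point): Centre of the seat in the middle station's filter head, 75 mm above the bench; a collar 60 mm across stands 10 mm above it.
- tap_right (a joint): Angle (rad) of the right tap's lever about its vertical stem: 0 = fully shut (lever square across its branch pipe, pointing along the manifold's +y), 1.571 = fully open (lever in line with the pipe, pointing along the manifold's -x, toward the header); grows anticlockwise from above. Stops at both ends; takes some 3 N at the grip and stays where it is left.
- tap_right_pivot (a point): Point on the stem axis of the right tap, at the mid-height of the lever's grip (92 mm above the bench); its axes are those of the manifold.
- tap_right_grip (a point): Centre of the right lever's grip: a plain steel bar 42 mm long, 14 mm wide and 12 mm high (86 to 98 mm above the bench) that spans 28 to 70 mm from the stem axis, centre at 49 mm. A thin cranked strip and a 20 mm hub join it to the stem lower down. Its y axis points outward along the lever.
- station_right (a point): Centre of the seat in the right station's filter head, 75 mm above the bench; a collar 60 mm across stands 10 mm above it.
- funnel_center (a point): Centre (half-way up) of the steel filter funnel: an open cup 62 mm across at the rim and 85 mm high, loosely seated in the collar of one of the three heads (rim 160 mm above the bench). Which station carries it varies.
- cap_a_center (a point): Centre of a steel dust cap: a flat disc 62 mm across with a small knob, 38 mm high in all (top 113 mm above the bench), loosely seated on a station that is not in use.
- cap_b_center (a point): Centre of a steel dust cap: a flat disc 62 mm across with a small knob, 38 mm high in all (top 113 mm above the bench), loosely seated on a station that is not in use.
- spare_funnel_center (a point): Centre of a spare funnel like the one in use, standing on the bench just right of the manifold; 62 mm across, 85 mm high.
- vial_center (a point): Centre of a small glass vial with a white cap, 25 mm dia, 45 mm high, standing on the bench between the middle and left branches, below lever height.
- dishes_center (a point): Centre of a stack of three Petri dishes, 88 mm dia, 45 mm high, on the bench on the robot's side of the header.
- forceps_center (a point): Middle of steel forceps, 120 mm long, 7 mm high, lying on the bench on the robot's side of the header.
- tin_center (a point): Centre of a round metal tin, 90 mm dia, 34 mm high, to the right.
- sample_bottle_center (a point): Centre of an amber glass bottle, 64 mm dia, 140 mm high, to the right.
- carton_center (a point): Centre of a small carton, 70 x 50 x 40 mm high, in front of the header's left end.
Not all that is in view belongs to the job. Leave any blue or pink look-alike of the part that bears funnel_center alone.

How it is judged:
By the outcome, as a careful person would: the job done as asked, in the order asked, and still so for the second after the job is handed in, with the robot touching nothing.
It also fails if it takes over 58 s, if anything falls off the work surface, if the arm or the gripper's body presses on something with over 40 N, if the wrist force passes 120 N, or if a joint passes its speed limit or range.

ROBOT

A 6-joint arm with a two-finger parallel gripper is mounted at the origin on the work surface. World frame = base frame: x ahead of the robot, y to its left, z up, the work surface at z = 0. Lengths are in m, angles in degrees, forces in N, time in s.
With the tool pointing down it reaches from about 0.375 to 0.9 m from the base axis. Payload 3.1 kg.
Tool frame: the origin (TCP) lies at the very end of the fingers, on their centre line; the grasp point (between the pads) lies bot.hold_point_z behind it (bot.hold_point_z is the distance from the TCP to the grasp point, in m); z points along the fingers, y is the line along which they close (so a half turn about z gives the same grasp; the last joint's range is limited). The gripper opens to 87 mm and grips with 3 to 60 N. Pads are 19 mm wide; open, the fingers measure 117 mm over their backs; the gripper's body (75 mm by 190 mm) begins 51 mm behind the grasp point.
Start: joints at [-73.94, 30.224, 82.088, -0, 67.689, -10.227], TCP at [0.277, -0.56, 0.223] pointing down, gripper open.
Joint ranges: [-176.69, 176.69], [-43.24, 126.21], [12.49, 139.97], [-82, 262], [0, 151.66], [-163.58, 163.58]. Speed limits (degrees/s): [159.86, 159.86, 180, 180, 180, 180].

INTERFACE

Orientations are given as a 3x3 rotation matrix whose columns are the frame's x, y, z axes.
In Python, from rig import bot gives the robot as it stands.
- The arm moves only by the tool apply_moves, never from a script. Its argument "plan" is one flat list of numbers, 4 for each row, row after row: the shift along the world's x, y, z normalised to -1 to 1, where 1 is 0.05 m, then the turn about the world's z normalised to -1 to 1, where 1 is 10 degrees. A call has 1 to 12 rows; each row shifts and turns the commanded pose from where the row before left it; what a row does not reach is not made up. A row lasts 1/8 s, in which the tool goes at most 62.5 mm and 10.7 degrees, less where a joint would pass 70% of its speed; a pose out of reach is approached as far as the arm can. A call with a number of a shift or a turn outside -1 to 1 is refused whole. A call with a gripper value outside its range is refused whole. "grip" is the closure, from -1 (fully open) to 1 (shut), so that 0 is half open, set as the call begins (left out, the last holds). The fingers move at their own pace and stop on an object; the grip force is fixed at half the most. Time passes only in rows, so rows that do not move let the fingers close. It gives the time, the measured TCP pose, the force, the opening and the grip force at its end, in the units of the state.
- bot.read_state(): the state, without advancing time (a new reading comes with each control period).
- bot.capture(name): name is "scene" or "top" or "wrist"; returns (picture, depth): 420x560x3 uint8, red, green, blue; 420x560 float32, m along the optical axis (not along the pixel's ray), 0 where there is no reading.
- bot.camera_info(name): a dict with "vertical_fov" (degrees; the focal length in pixels is half the picture's height over the tangent of half this angle, whatever the lens; pixels are square), "cx", "cy" (the principal point, pixels), "rvec" (rotation vector, rad) and "tvec" (3), from world to camera coordinates, as OpenCV has them; the wrist camera has in their place "mount" (4x4, takes a point from camera to tool coordinates, whose origin is the TCP and whose axes are the flange's). Camera axes: x right, y down, z forward; pixel columns grow to the right and rows downward; lengths in m; the calibration is good to about 2 mm. A picture is of the moment at which its call begins: read the wrist's pose just before it. camera_info takes no time and is no camera call.
- bot.hand_in(): hands the job in; it is judged then, once.
Trained networks look in the newest picture that a camera, given by its name, has taken for a name from the list of things; names that differ only in an ending like _2 or _b are one class to them, and where a whole thing is asked for, a point or a joint stands for the part that bears it (a point fixed in the world has none). Each returns a list of dicts, best first, with "p" (0 to 1); they miss things now and then, are a little off and sometimes report something else, mostly with a low value. They report only what shows in the picture. A call takes as long as a camera call. They do not tell look-alikes from the thing itself.
- bot.outline_of(camera, target): "mask" (420x560 bool, what is visible of it) and "xy" ([column, row] as shares, 0 to 1, of the picture: columns of its width, rows of its height, amid what is visible of it).
- bot.pinpoint(camera, target): "xy" ([column, row] as shares, 0 to 1, of the picture: columns of its width, rows of its height: a listed point, or the origin of a listed thing).
The state is a dict: "time_s": time; "joint_positions": joint angles; "qvel": joint speeds; "tau": joint torques, N m; "position": TCP position; "tcp_rot": TCP orientation; "force": force on the tool from outside, world axes, zero at the start; "moment": the same for the moment, N m; "opening": opening from 0.0 (shut) to 1.0 (fully open); "grasp_force": force on a finger pad.
Only numpy, scipy, OpenCV 4.12 (cv2) and the standard library are available. Lean on these libraries where they do the work, as an engineer would, in place of code of your own. Each camera call takes 0.05 s, during which the arm holds its last target. There are 200 camera calls.

## Working session

There is one attempt and no reset: what is moved stays moved. The work goes in short steps, Python scripts to look and compute and a tool call to move; the robot and the scene stay as the last step left them, time stands still between calls to the robot, and variables do not carry over. Pictures are saved under pics/ and viewed, at most 10 in all, crops included, and the job is handed in when it is done.

Besides the shell and the picture viewer there is one more tool, called after ">>>" by a JSON object that holds its "api" and its "payload", one argument or row to a line. apply_moves: Moves the arm, as the interface text tells. Its arguments: {"type":"object","properties":{"plan":{"type":"array","items":{"type":"number"}},"grip":{"type":"number"}},"required":["plan"]}

```bash
mkdir -p pics; cat > h.py <<'E'
from rig import bot
import numpy as np, cv2
def cam(n):
    c=bot.camera_info(n); f=210/np.tan(np.radians(c["vertical_fov"])/2)
    K=np.array([[f,0,c["cx"]],[0,f,c["cy"]],[0,0,1]])
    if "mount" in c:
        s=bot.read_state(); T=np.eye(4); T[:3,:3]=s["tcp_rot"]; T[:3,3]=s["position"]; M=np.linalg.inv(T@np.array(c["mount"]))
        return K,M[:3,:3],M[:3,3]
    return K,cv2.Rodrigues(np.array(c["rvec"],float))[0],np.array(c["tvec"],float).ravel()
def at_z(C,uv,z):
    K,R,t=C; d=R.T@np.linalg.inv(K)@np.array([uv[0],uv[1],1]); o=-R.T@t
    return o+d*(z-o[2])/d[2]
def at_d(C,uv,d):
    K,R,t=C; return R.T@(np.linalg.inv(K)@np.array([uv[0],uv[1],1])*d-t)
def proj(C,p):
    K,R,t=C; q=K@(R@np.array(p)+t); return q[:2]/q[2]
E
python3 - <<'E'
from h import *
H=dict(tap_left_pivot=.092,tap_middle_pivot=.092,tap_right_pivot=.092,tap_left_grip=.092,tap_middle_grip=.092,tap_right_grip=.092,station_left=.075,station_middle=.075,station_right=.075,funnel_center=.1175,cap_a_center=.094)
for n in ["top","scene"]:
    C=cam(n); im,d=bot.capture(n); cv2.imwrite(f"pics/{n}.png",im[:,:,::-1]); np.save(n+"_d.npy",d)
    for k,z in H.items():
        for r in bot.pinpoint(n,k)[:4]:
            uv=np.array(r["xy"])*[560,420]; print(n,k,round(r["p"],2),uv.round(),at_z(C,uv,z).round(3))
E
```

```text
top tap_left_pivot 0.81 [198. 219.] [0.551 0.168 0.092]
top tap_middle_pivot 0.98 [243. 224.] [0.539 0.054 0.092]
top tap_right_pivot 0.78 [290. 228.] [ 0.532 -0.065  0.092]
top tap_right_pivot 0.65 [198. 185.] [0.638 0.17  0.092]
top tap_right_pivot 0.18 [ 90. 197.] [0.6   0.443 0.092]
top tap_left_grip 0.5 [178. 229.] [0.524 0.218 0.092]
top tap_middle_grip 0.66 [225. 234.] [0.514 0.098 0.092]
top tap_middle_grip 0.54 [198. 180.] [0.65  0.171 0.092]
top tap_right_grip 0.69 [274. 234.] [ 0.517 -0.025  0.092]
top station_left 0.69 [199. 183.] [0.646 0.171 0.075]
top station_left 0.54 [192. 217.] [0.558 0.185 0.075]
top station_left 0.41 [243. 222.] [0.546 0.054 0.075]
top station_middle 0.82 [246. 188.] [0.635 0.05  0.075]
top station_middle 0.68 [242. 226.] [0.537 0.056 0.075]
top station_middle 0.68 [435. 250.] [ 0.484 -0.437  0.075]
top station_right 0.95 [291. 195.] [ 0.618 -0.066  0.075]
top funnel_center 0.94 [240. 147.] [0.731 0.064 0.117]
top funnel_center 0.9 [278. 150.] [ 0.727 -0.029  0.117]
top funnel_center 0.85 [243. 179.] [0.651 0.057 0.117]
top funnel_center 0.68 [331
[... 732 characters left out ...]
.092]
scene tap_right_grip 0.31 [261. 240.] [ 0.656 -0.068  0.092]
scene station_left 0.59 [348. 257.] [0.641 0.167 0.075]
scene station_left 0.49 [349. 212.] [0.47  0.147 0.075]
scene station_middle 0.51 [328. 243.] [0.605 0.108 0.075]
scene station_right 0.9 [261. 238.] [ 0.634 -0.073  0.075]
scene station_right 0.64 [312. 243.] [0.615 0.064 0.075]
scene funnel_center 0.94 [266. 280.] [ 0.795 -0.012  0.117]
scene funnel_center 0.83 [306. 239.] [0.642 0.053 0.117]
scene funnel_center 0.71 [301. 288.] [0.8   0.074 0.117]
scene cap_a_center 0.89 [352. 254.] [0.644 0.177 0.094]
scene cap_a_center 0.47 [291. 206.] [ 0.505 -0.022  0.094]
scene cap_a_center 0.15 [295. 196.] [ 0.46  -0.019  0.094]
```

View pics/top.png

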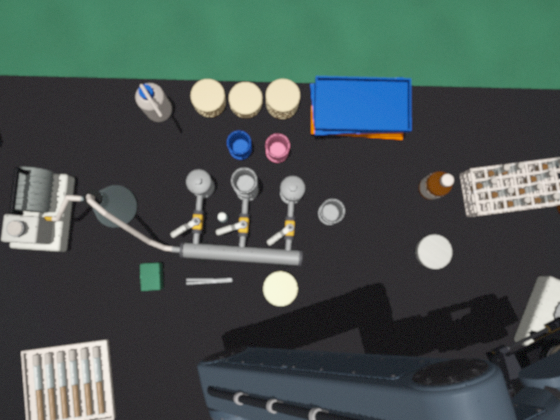

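View pics/scene.png

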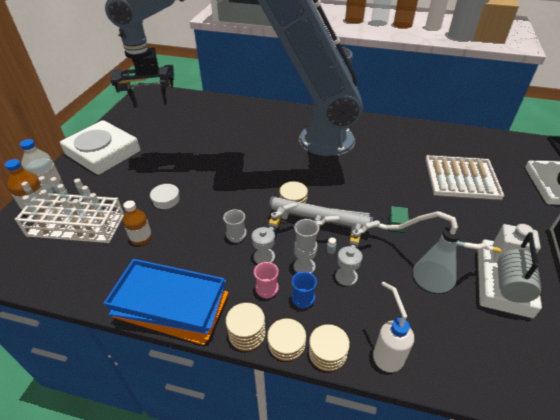

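The funnel is on the middle station (top view, 246,183). The caps are on the left (200,183) and right (292,189) stations. All three levers are half open and point toward the lower left. Next I'll fit the manifold and check the height of the white tube.

```bash
python3 - <<'E'
from h import *
s=bot.read_state(); print(s["position"],np.round(s["tcp_rot"],3).tolist(),bot.hold_point_z,s["force"])
print(np.round(bot.camera_info("wrist")["mount"],3).tolist(), bot.camera_info("wrist")["vertical_fov"])
d=np.load("top_d.npy"); C=cam("top")
for v in range(192,262,4):
    for u in range(92,190,3):
        if d[v,u]>0:
            p=at_d(C,(u+.5,v+.5),d[v,u])
            if p[2]>.06 and (u>135 or p[2]>.15): print((u,v),p.round(3))
for u,v in [(246,183),(200,183),(292,189),(172,235),(218,233),(270,242),(240,254)]: print(u,v,at_d(C,(u+.5,v+.5),d[v,u]).round(3))
E
```

```text
[ 0.27681332 -0.56032307  0.22253645] [[0.897, 0.443, -0.0], [0.443, -0.897, 0.0], [-0.0, -0.0, -1.0]] 0.0187 [ 0.33686273 -0.02405371  0.24565807]
[[-0.0, -0.955, -0.296, 0.081], [1.0, -0.0, 0.0, -0.0], [-0.0, -0.296, 0.955, -0.163], [0.0, 0.0, 0.0, 1.0]] 58.84952282614483
(92, 192) [0.6   0.404 0.181]
(95, 192) [0.6   0.397 0.179]
(98, 192) [0.6   0.389 0.182]
(92, 196) [0.589 0.399 0.192]
(95, 196) [0.591 0.396 0.18 ]
(98, 196) [0.591 0.389 0.18 ]
(101, 196) [0.592 0.385 0.173]
(104, 196) [0.595 0.385 0.153]
(92, 200) [0.578 0.391 0.213]
(95, 200) [0.581 0.394 0.186]
(98, 200) [0.582 0.389 0.179]
(101, 200) [0.582 0.383 0.176]
(104, 200) [0.585 0.383 0.156]
(92, 204) [0.568 0.389 0.217]
(95, 204) [0.568 0.383 0.214]
(98, 204) [0.572 0.389 0.179]
(101, 204) [0.574 0.387 0.163]
(95, 208) [0.56  0.383 0.212]
(98, 208) [0.559 0.376 0.214]
(101, 208) [0.56  0.371 0.209]
(101, 212) [0.551 0.371 0.207]
(104, 212) [0.551 0.364 0.205]
(107, 212) [0.552 0.359 0.2  ]
(104, 216) [0.543 0.365 0.202]
(107, 216) [0.543 0.359 0.199]
(110, 216) [0.543 0.353 0.197]
(113, 216) [0.544 0.35  0.186]
(1
[... 894 characters left out ...]
1]
(158, 244) [0.485 0.27  0.068]
(182, 244) [0.486 0.209 0.065]
(158, 248) [0.475 0.271 0.062]
(176, 248) [0.476 0.225 0.06 ]
(179, 248) [0.476 0.216 0.07 ]
(182, 248) [0.476 0.209 0.067]
(185, 248) [0.476 0.2   0.072]
(188, 248) [0.476 0.192 0.072]
(179, 252) [0.465 0.215 0.073]
(182, 252) [0.466 0.208 0.066]
(185, 252) [0.466 0.2   0.072]
(188, 252) [0.466 0.192 0.072]
(179, 256) [0.455 0.216 0.062]
(182, 256) [0.455 0.208 0.063]
(185, 256) [0.456 0.201 0.061]
(188, 256) [0.456 0.193 0.064]
246 183 [0.643 0.048 0.097]
200 183 [0.64  0.164 0.097]
292 189 [ 0.628 -0.069  0.112]
172 235 [0.507 0.229 0.1  ]
218 233 [0.514 0.114 0.101]
270 242 [ 0.495 -0.016  0.099]
240 254 [0.464 0.06  0.071]
```

>>> {"api": "apply_moves", "payload": {
  "plan": [0.42, 1, 0.08, 0.49, 0.42, 1, 0.08, 0.49, 0.42, 1, 0.08, 0.49, 0.42, 1, 0.08, 0.49, 0.42, 1, 0.08, 0.49, 0.42, 1, 0.08, 0.49, 0.42, 1, 0.08, 0.49, 0.42, 1, 0.08, 0.49, 0.42, 1, 0.08, 0.49, 0.42, 1, 0.08, 0.49, 0.42, 1, 0.08, 0.49, 0.42, 1, 0.08, 0.49],
  "grip": 1
}}

```text
time_s: 2.7
position: [0.5295, 0.0414, 0.271]
tcp_rot: [[0.083, 0.997, 0.001], [0.997, -0.083, -0.0], [-0.0, 0.001, -1.0]]
force: [-0.6, -0.3, 0.3]
opening: 0.004
grasp_force: 0.0
```

>>> {"api": "apply_moves", "payload": {
  "plan": [0, 0.4, 0, 0, 0, 0, 0, 0, 0, 0, 0, 0]
}}

```text
time_s: 3.08
position: [0.5286, 0.0589, 0.2705]
tcp_rot: [[0.086, 0.996, -0.0], [0.996, -0.086, -0.001], [-0.001, -0.0, -1.0]]
force: [-0.0, 0.7, -0.3]
opening: 0.005
grasp_force: 0.0
```

```bash
cat > look.py <<'E'
import sys
from h import *
C=cam("wrist"); im,d=bot.capture("wrist"); cv2.imwrite(f"pics/{sys.argv[1]}.png",im[:,:,::-1])
s=bot.read_state(); print(s["time_s"],s["position"],np.round(s["tcp_rot"],3).tolist())
for k in ["tap_left","tap_middle","tap_right"]:
    for e in ["_pivot","_grip"]:
        for r in bot.pinpoint("wrist",k+e)[:2]:
            uv=np.array(r["xy"])*[560,420]; print(k+e,round(r["p"],2),uv.round(),at_z(C,uv,.092).round(4))
np.savez("w.npz",K=C[0],R=C[1],t=C[2],d=d)
E
python3 look.py w1
```

```text
3.125 [0.52865647 0.05861817 0.27048869] [[0.087, 0.996, -0.0], [0.996, -0.087, -0.0], [-0.0, -0.0, -1.0]]
tap_left_pivot 0.64 [297.  51.] [0.5506 0.1756 0.092 ]
tap_left_grip 0.9 [254.   2.] [0.5183 0.2159 0.092 ]
tap_middle_pivot 0.55 [299. 191.] [0.5432 0.0539 0.092 ]
tap_middle_grip 0.58 [274. 144.] [0.5234 0.0996 0.092 ]
tap_right_grip 0.65 [266. 272.] [ 0.5042 -0.0278  0.092 ]
```

View pics/w1.png

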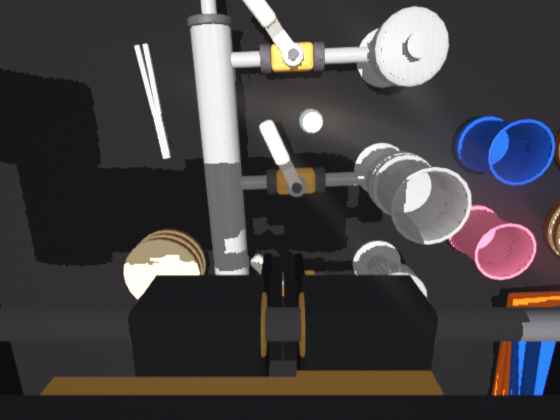

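The funnel station is the middle one, and its lever sits at about 27° (grip near 280,155). The left lever (260,15) is at about 43°, and the right one is hidden under the gripper. I'll start with the left lever, pushing it toward shut with the closed fingers from the header side.

>>> {"api": "apply_moves", "payload": {
  "plan": [-0.295, 0.81, 0, 0, -0.295, 0.81, 0, 0, -0.295, 0.81, 0, 0, -0.295, 0.81, 0, 0, 0, 0, -0.75, 0, 0, 0, -0.75, 0, 0, 0, -0.75, 0, 0, 0, -0.75, 0, 0, 0, -0.75, 0, 0, 0, 0, 0, 0, 0, 0, 0]
}}

```text
time_s: 4.8
position: [0.4707, 0.2217, 0.0839]
tcp_rot: [[0.086, 0.996, 0.002], [0.996, -0.086, 0.0], [0.0, 0.001, -1.0]]
force: [-0.2, 0.3, -0.4]
opening: 0.007
grasp_force: 0.0
```

>>> {"api": "apply_moves", "payload": {
  "plan": [0.2, -0.016, 0, 0, 0.2, -0.016, 0, 0, 0.2, -0.016, 0, 0, 0.2, -0.016, 0, 0, 0.2, -0.016, 0, 0, 0.2, -0.016, 0, 0, 0, 0, 0, 0]
}}

```text
time_s: 5.68
position: [0.5317, 0.2169, 0.0831]
tcp_rot: [[0.086, 0.996, 0.003], [0.996, -0.086, 0.0], [0.001, 0.003, -1.0]]
force: [-1.8, 0.5, -0.8]
opening: 0.006
grasp_force: 0.5
```

>>> {"api": "apply_moves", "payload": {
  "plan": [0.06, 0, 0, 0, 0.04, 0, 0, 0, 0, 0, 0, 0]
}}

```text
time_s: 6.05
position: [0.5329, 0.217, 0.0831]
tcp_rot: [[0.086, 0.996, -0.004], [0.996, -0.086, -0.0], [-0.001, -0.004, -1.0]]
force: [-6.8, 2.9, 2.7]
opening: 0.007
grasp_force: 2.9
```

>>> {"api": "apply_moves", "payload": {
  "plan": [0.06, 0, 0, 0, 0, 0, 0, 0, 0, 0, 0, 0]
}}

```text
time_s: 6.42
position: [0.5331, 0.217, 0.083]
tcp_rot: [[0.085, 0.996, -0.01], [0.996, -0.085, -0.001], [-0.001, -0.009, -1.0]]
force: [-9.6, 2.0, 6.8]
opening: 0.0
grasp_force: 5.1
```

>>> {"api": "apply_moves", "payload": {
  "plan": [-0.6, 0, 0, 0, 0, 0, 1, 0, 0, 0, 1, 0, -0.229, -0.94, 0, 0, -0.229, -0.94, 0, 0, -0.229, -0.94, 0, 0, -0.229, -0.94, 0, 0, -0.229, -0.94, 0, 0, 0, 0, 0, 0]
}}

```text
time_s: 7.55
position: [0.4519, -0.0218, 0.1838]
tcp_rot: [[0.091, 0.996, 0.004], [0.996, -0.091, -0.003], [-0.002, 0.004, -1.0]]
force: [-0.1, 0.7, 0.4]
opening: 0.006
grasp_force: 0.0
```

>>> {"api": "apply_moves", "payload": {
  "plan": [0, 0, -1, 0, 0, 0, -1, 0, 0, 0, 0, 0]
}}

```text
time_s: 7.92
position: [0.4491, -0.0173, 0.0805]
tcp_rot: [[0.085, 0.996, -0.007], [0.996, -0.085, 0.002], [0.001, -0.007, -1.0]]
force: [1.3, -0.1, 0.4]
opening: 0.003
grasp_force: 0.0
```

>>> {"api": "apply_moves", "payload": {
  "plan": [0.2, -0.016, 0.02, 0, 0.2, -0.016, 0.02, 0, 0.2, -0.016, 0, 0, 0.2, -0.016, 0, 0, 0.2, -0.016, 0, 0, 0.2, -0.016, 0, 0, 0.04, 0, 0, 0, 0, 0, 0, 0]
}}

```text
time_s: 8.93
position: [0.5134, -0.0231, 0.0853]
tcp_rot: [[0.086, 0.996, 0.002], [0.996, -0.086, -0.0], [-0.0, 0.002, -1.0]]
force: [-1.7, 2.0, -0.2]
opening: 0.007
grasp_force: 1.1
```

>>> {"api": "apply_moves", "payload": {
  "plan": [0.08, 0, 0, 0, 0.04, 0, 0, 0, 0, 0, 0, 0]
}}

```text
time_s: 9.3
position: [0.5188, -0.0229, 0.085]
tcp_rot: [[0.086, 0.996, 0.0], [0.996, -0.086, 0.0], [0.0, 0.0, -1.0]]
force: [-2.5, 2.6, -0.6]
opening: 0.01
grasp_force: 1.5
```

>>> {"api": "apply_moves", "payload": {
  "plan": [0.08, 0, 0, 0, 0.04, 0, 0, 0, 0, 0, 0, 0]
}}

```text
time_s: 9.68
position: [0.5219, -0.0226, 0.0849]
tcp_rot: [[0.085, 0.996, -0.006], [0.996, -0.085, 0.001], [0.0, -0.006, -1.0]]
force: [-8.2, 0.7, 5.4]
opening: 0.005
grasp_force: 4.1
```

>>> {"api": "apply_moves", "payload": {
  "plan": [0.04, 0, 0, 0, 0.02, 0, 0, 0, 0, 0, 0, 0]
}}

```text
time_s: 10.05
position: [0.5219, -0.0225, 0.0848]
tcp_rot: [[0.084, 0.996, -0.012], [0.996, -0.084, 0.001], [0.0, -0.012, -1.0]]
force: [-12.6, 0.4, 9.0]
opening: 0.007
grasp_force: 6.4
```

>>> {"api": "apply_moves", "payload": {
  "plan": [-0.6, 0, 0, 0, 0, 0, 1, 0, 0, 0, 1, 0, 0.116, 0.164, 0.19, 1, 0.116, 0.164, 0.19, 1, 0.116, 0.164, 0.19, 1, 0.116, 0.164, 0.19, 1, 0.116, 0.164, 0.19, 1, 0.116, 0.164, 0.19, 1, 0.116, 0.164, 0.19, 1, 0.116, 0.164, 0.19, 1, 0.116, 0.164, 0.19, 1]
}}

```text
time_s: 11.55
position: [0.5528, 0.0503, 0.2719]
tcp_rot: [[-0.997, 0.08, 0.007], [0.08, 0.997, -0.001], [-0.007, -0.001, -1.0]]
force: [0.4, -0.6, -0.2]
opening: 0.004
grasp_force: 0.0
```

>>> {"api": "apply_moves", "payload": {
  "plan": [0, 0, 0, 0, 0, 0, 0, 0]
}}

```text
time_s: 11.8
position: [0.5504, 0.0503, 0.2706]
tcp_rot: [[-0.996, 0.088, 0.002], [0.088, 0.996, -0.001], [-0.002, -0.001, -1.0]]
force: [-1.0, 0.3, -0.4]
opening: 0.008
grasp_force: 0.0
```

```bash
python3 look.py w2
```

```text
11.85 [0.54999467 0.0503914  0.27033278] [[-0.996, 0.088, 0.001], [0.088, 0.996, -0.0], [-0.001, -0.0, -1.0]]
tap_left_pivot 0.85 [419. 172.] [0.5471 0.178  0.092 ]
tap_left_pivot 0.62 [285. 159.] [0.5243 0.0552 0.092 ]
tap_left_grip 0.93 [467. 169.] [0.5482 0.2221 0.092 ]
tap_middle_pivot 0.84 [287. 180.] [0.5439 0.0552 0.092 ]
tap_middle_pivot 0.5 [285. 160.] [0.5252 0.0552 0.092 ]
tap_middle_grip 0.7 [336. 154.] [0.5239 0.102  0.092 ]
tap_right_pivot 0.88 [161. 184.] [ 0.5372 -0.0635  0.092 ]
tap_right_grip 0.78 [208. 178.] [ 0.5353 -0.0178  0.092 ]
```

View pics/w2.png

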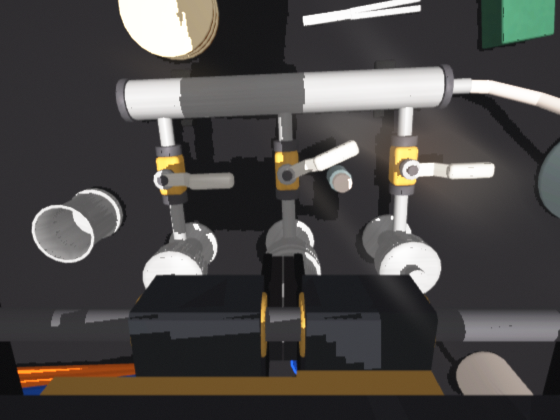

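The left lever (412–490,170) and right lever (163–230,180) now lie square across their pipes. The middle lever points to (355,148), and there is free space on its funnel side. I'll come down there and swing it toward the header.

>>> {"api": "apply_moves", "payload": {
  "plan": [0.05, 0.65, 0, 0.12, 0.05, 0.65, 0, 0.12, 0, 0, 0, 0, 0, 0, -0.935, 0, 0, 0, -0.935, 0, 0, 0, -0.935, 0, 0, 0, -0.935, 0, 0, 0, 0, 0, 0, 0, 0, 0]
}}

```text
time_s: 13.28
position: [0.5559, 0.1154, 0.0848]
tcp_rot: [[-0.999, 0.044, 0.002], [0.044, 0.999, -0.0], [-0.002, -0.0, -1.0]]
force: [0.9, -0.5, 0.8]
opening: 0.01
grasp_force: 0.0
```

>>> {"api": "apply_moves", "payload": {
  "plan": [-0.16, 0, 0, 0, -0.16, 0, 0, 0, -0.143, -0.064, 0, 0, -0.143, -0.064, 0, 0, -0.114, -0.085, 0, 0, -0.114, -0.085, 0, 0, -0.095, -0.105, 0, 0, -0.095, -0.105, 0, 0, -0.064, -0.097, 0, 0, -0.064, -0.097, 0, 0, 0, 0, 0, 0]
}}

```text
time_s: 14.65
position: [0.4954, 0.0803, 0.0832]
tcp_rot: [[-0.999, 0.044, -0.004], [0.044, 0.999, -0.0], [0.004, -0.0, -1.0]]
force: [1.2, 1.2, 0.1]
opening: 0.006
grasp_force: 0.1
```

>>> {"api": "apply_moves", "payload": {
  "plan": [0, -0.06, 0, 0, 0, -0.06, 0, 0, 0, 0, 0, 0]
}}

```text
time_s: 15.02
position: [0.4958, 0.0748, 0.0832]
tcp_rot: [[-0.999, 0.044, -0.003], [0.044, 0.999, 0.0], [0.003, 0.0, -1.0]]
force: [-1.8, 2.2, -0.9]
opening: 0.002
grasp_force: 1.1
```

>>> {"api": "apply_moves", "payload": {
  "plan": [0, -0.06, 0, 0, 0, -0.04, 0, 0, 0, 0, 0, 0]
}}

```text
time_s: 15.4
position: [0.496, 0.073, 0.0833]
tcp_rot: [[-0.999, 0.047, -0.002], [0.047, 0.999, 0.005], [0.002, 0.005, -1.0]]
force: [-1.1, 15.2, 0.1]
opening: 0.005
grasp_force: 7.9
```

>>> {"api": "apply_moves", "payload": {
  "plan": [0, -0.05, 0, 0, 0, 0, 0, 0, 0, 0, 0, 0]
}}

```text
time_s: 15.78
position: [0.496, 0.0727, 0.0833]
tcp_rot: [[-0.999, 0.048, -0.002], [0.048, 0.999, 0.009], [0.002, 0.009, -1.0]]
force: [-0.5, 25.1, -0.3]
opening: 0.008
grasp_force: 12.3
```

>>> {"api": "apply_moves", "payload": {
  "plan": [0, 0.6, 0, 0, 0, 0, 0, 0, 0, 0, 0.95, 0, 0, 0, 0.95, 0, 0, 0, 0.95, 0, 0, 0, 0.95, 0, 0.5, -0.5, 0, 0, 0.5, -0.5, 0, 0, 0, 0, 0, 0, 0, 0, 0, 0]
}}

```text
time_s: 17.02
position: [0.5466, 0.0465, 0.2732]
tcp_rot: [[-0.999, 0.045, -0.001], [0.045, 0.999, -0.0], [0.001, -0.0, -1.0]]
force: [-0.3, 0.5, 0.2]
opening: 0.003
grasp_force: 0.0
```

```bash
python3 look.py w3; python3 -c "
import cv2;a=cv2.imread('pics/w3.png');cv2.imwrite('pics/w3z.png',cv2.resize(a[60:300,100:520],None,fx=1.9,fy=1.9,interpolation=2))"
```

```text
17.075 [0.54634484 0.04702042 0.2732445 ] [[-0.999, 0.044, -0.001], [0.044, 0.999, -0.0], [0.001, -0.0, -1.0]]
tap_left_pivot 0.4 [186.   9.] [ 0.3918 -0.0268  0.092 ]
tap_left_pivot 0.2 [294. 131.] [0.4951 0.0593 0.092 ]
tap_left_grip 0.87 [469. 180.] [0.5473 0.2224 0.092 ]
tap_middle_grip 0.75 [293. 131.] [0.495  0.0581 0.092 ]
tap_right_pivot 0.72 [420. 182.] [0.5471 0.1768 0.092 ]
tap_right_pivot 0.68 [406. 277.] [0.6463 0.1687 0.092 ]
tap_right_grip 0.78 [215. 179.] [ 0.5357 -0.0165  0.092 ]
```

View pics/w3z.png

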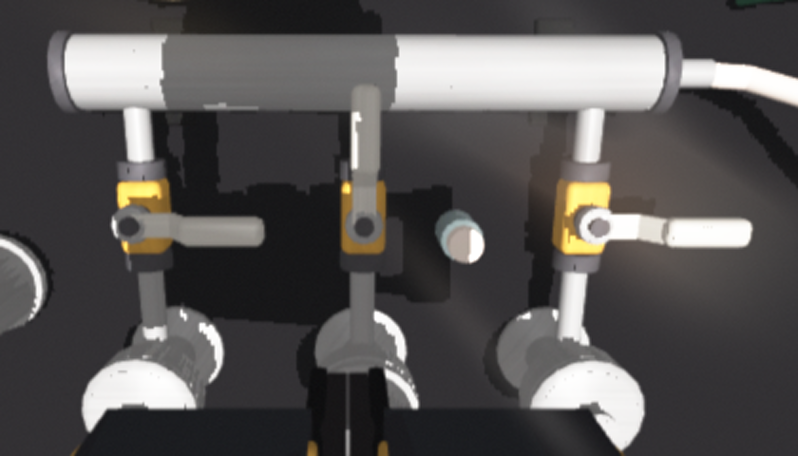

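The middle lever now points along its pipe out over the header (365,150 in the crop). The left (705,233) and right (220,231) levers are square across their pipes. The caps and the vial haven't moved.

```bash
python3 -c "
from rig import bot
print(bot.hand_in())"
```

```text
the job is handed in; nothing more can be done
None
```

The job is handed in: the funnel (middle) tap is fully open, and the left and right capped taps are fully shut; each was pushed to its stop and looked right in the last picture, and I shut the two capped taps before opening the funnel's.

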